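Inspect a gilt board edge under the loupe

TASK

Take the brown leather board off the easel and stand it upright, gilt edge up, in the yellow-tagged free slot of the rack, fully down, roughly centred along the slot, and let it go. Then pick up the loupe by its handle and hold it level and steady, with the lens centred over the middle of that gilt edge and level with the red collar on the gauge post; finish while still holding it there in the gripper, the loupe clear of the rack and boards. Do not shift the collar, and leave the green and blue boards and everything else on the bench where they are.

Things in the scene. Friction and masses are not known exactly. Their poses are not given: they have to be found in the camera images.
- panel: brown leather-covered board, gilt upper edge: 8 mm thick (x), 80 wide (y), 100 tall (z, gilt edge at +z), about 90 g. Origin: middle of its lower edge face. At the start it stands on the easel, gilt edge up, leaning 22 degrees back with its top towards the robot; pinch it across its thickness at the middle of its upper part and draw it out along its own z
- panel_edge (a point): middle of the gilt edge of the brown board, 100 mm along its z from its origin
- easel: small fixed wooden easel facing (its +x) away from the robot, turned 0.1 to 0.7 rad to the left; base 110 x 120 mm, ledge 30 mm high with a 6 mm lip before the board's foot. Behind the board: a low back 35 mm up it, and two side struts 80 mm up it that leave the middle 76 mm of its width free for a finger. Origin: under its centre
- rack: fixed light-wood rack, base 170 (x) x 115 (y) x 8 mm; three slots along its y, 60 mm apart in x, 12 mm wide between ribs 8 mm thick, 90 mm long, 48 mm high above the bench; slot floor 8 mm above the bench. Two slots hold the green and blue boards. A steel gauge post 10 mm thick, 239 mm high stands 105 mm from its centre towards its -y. Origin: under the base's centre
- slot_tag: the free slot, marked by yellow tags (30 mm tall, just outside the ends of the ribs, thin markings without substance) and a yellow strip on its floor. Origin: centre of the slot's floor; x across the slot, y along it, z up. It is one of the three slots, at random
- board_green: green board, 8 x 80 x 80 mm (x, y, z), standing in another slot of the rack; origin: centre of its underside. Leave alone
- board_blue: blue board, the same size, standing in the remaining slot; origin: centre of its underside. Leave alone
- collar_mark (a point): centre of the red collar (26 mm across, 10 mm high) on the gauge post; its height, 160 to 195 mm above the bench, is the height for the middle of the lens. Do not shift it
- loupe: hand loupe lying flat, about 160 g: black straight-sided handle 135 mm long (85 mm behind to 50 mm ahead of the origin along x), 16 mm wide, 20 mm high; then a steel lens ring 68 mm across, 14 mm thick. Origin: on the handle's underside below the balance point (grip it here to keep it level); +x points to the lens, z up
- loupe_lens (a point): centre of the lens: 81.5 mm ahead of the loupe's origin along its x and 10 mm above its underside
- jar: white jar with a red lid, 84 mm across, 110 mm high, far side of the bench; origin under its centre. Leave alone
- dye: amber bottle, 44 mm across, 100 mm high, far side; origin under its centre. Leave alone
- brush: brush lying on the bench on the robot's left; leave alone
- weight: brass weight, 60 mm across, 65 mm high, far side; origin under its centre. Leave alone
- dish: white bowl, 100 mm across, 40 mm high, on the robot's right; origin under its centre. Leave alone
Things that resemble listed ones, but are neither listed nor needed, are in the scene too. Of the things that look like the loupe, the largest one is meant.

How it is judged:
By the outcome, as a careful person would: the job done as asked, in the order asked, and still so for the second after the job is handed in, while the arm keeps its last pose, push and grip.
It also fails if it takes over 62 s, if anything falls off the work surface, if the arm or the gripper's body presses on something with over 40 N, if the wrist force passes 120 N, or if a joint passes its speed limit or range.

ROBOT

A 6-joint arm with a two-finger parallel gripper is mounted at the origin on the work surface. World frame = base frame: x ahead of the robot, y to its left, z up, the work surface at z = 0. Lengths are in mm, angles in rad, forces in N, time in s.
With the tool pointing down it reaches from about 300 to 775 mm from the base axis. Payload 14.6 kg.
Tool frame: the origin (TCP) lies on the front face of the gripper's body, between the roots of the fingers; the fingertips stand 97 mm ahead of it and the grasp point (between the pads) lies 78 mm ahead of it; z points along the fingers, y is the direction in which the jaws open and shut (so a half turn about z gives the same grasp; the last joint's range is limited). The gripper opens to 94 mm and grips with 3 to 60 N. Pads are 16 mm wide; open, the fingers measure 119 mm over their backs; the gripper's body (75 mm by 177 mm) begins 78 mm behind the grasp point.
Start: joints at [-0.067, 0.3, 1.521, -0, 1.321, -0.067], TCP at [549.991, -0.002, 302.646] pointing down, gripper open.
Joint ranges: [-3.03, 3.03], [-0.79, 2.21], [0.23, 2.52], [-1.04, 4.18], [0, 3.07], [-2.55, 2.55]. Speed limits (rad/s): [2.22, 2.22, 2.57, 3.14, 3.14, 3.14].

INTERFACE

Orientations are given as [roll, pitch, yaw] about the fixed x, y, z axes, in that order (R = Rz(yaw) Ry(pitch) Rx(roll)).
In Python, from cell import manip, eyes, finder gives the robot as it stands.
- The arm moves only by the tool drive_tool, never from a script. Its argument "rows" is a list of rows, each an object with "offset": the shift along the tool's x, y, z in mm, a list of three; "spin": the turn about the tool's z in degrees; "jaw": the finger opening in mm, from 0 to 94. In form: [{"offset": [dx, dy, dz], "spin": spin, "jaw": jaw}, ...]. A call has 1 to 20 rows; each row shifts and turns the commanded pose from where the row before left it, along the tool's axes as they then stand; what a row does not reach is not made up. A row lasts 1/10 s, in which the tool goes at most 50 mm and 8.59 degrees, less where a joint would pass 70% of its speed; a pose out of reach is approached as far as the arm can. A call is refused whole if a number of a shift passes 50 or a number of a turn 8.59, either way. A call with a gripper value outside its range is refused whole. The fingers move at their own pace and stop on an object; "force" is the grip in N (left out, the last holds). Time passes only in rows, so rows that do not move let the fingers close. It gives the time, the measured TCP pose, the force and the opening at its end, in the units of the state.
- manip.read_state(): the state, without advancing time (a new reading comes with each control period).
- eyes.camera(name): name is "scene" or "side" or "wrist"; returns a dict with "color" (480x640x3 uint8, blue, green, red), "depth" (480x640 float32, mm along the optical axis (not along the pixel's ray), 0 where there is no reading), "vfov" (degrees; the focal length in pixels is half the picture's height over the tangent of half this angle, whatever the lens; pixels are square), "cx", "cy" (the principal point, pixels), "D" ([k1, k2, p1, p2, k3] as OpenCV has them; the pictures are not rectified), "rvec" (rotation vector, rad) and "tvec" (3), from world to camera coordinates, as OpenCV has them. Camera axes: x right, y down, z forward; pixel columns grow to the right and rows downward; lengths in mm; the calibration is good to about 2 mm. A picture is of the moment at which its call begins.
- manip.sign_off(): hands the job in, once; it reports no verdict.
Trained networks look in the newest picture that a camera, given by its name, has taken for a name from the list of things; names that differ only in an ending like _2 or _b are one class to them, and where a whole thing is asked for, a point or a joint stands for the part that bears it (a point fixed in the world has none). Each returns a list of dicts, best first, with "p" (0 to 1); they miss things now and then, are a little off and sometimes report something else, mostly with a low value. They report only what shows in the picture. A call takes as long as a camera call. They do not tell look-alikes from the thing itself.
- finder.find_in(camera, target): "uv" ([column, row] in pixels, amid what is visible of it).
The state is a dict: "clock": time; "joints": joint angles; "qd": joint speeds; "effort": joint torques, N m; "eef_pos": TCP position; "eef_rot": TCP orientation; "wrist_force": force on the tool from outside, world axes, zero at the start; "moment": the same for the moment, N m; "finger_gap": finger opening in mm.
Only numpy, scipy, OpenCV 4.12 (cv2) and the standard library are available. Lean on these libraries where they do the work, as an engineer would, in place of code of your own. Each camera call takes 0.05 s, during which the arm holds its last target. There are 200 camera calls.

## Working session

There is one attempt and no reset: what is moved stays moved. The work goes in short steps, Python scripts to look and compute and a tool call to move; the robot and the scene stay as the last step left them, time stands still between calls to the robot, and variables do not carry over. Pictures are saved under pics/ and viewed, about 8 in all and at most 12, crops included, and the job is handed in when it is done.

Besides the shell and the picture viewer there is one more tool, called after "Call:" by a JSON object that holds its "op" and its "data". drive_tool: Moves the arm, as the interface text tells. Its arguments: {"type":"object","properties":{"rows":{"type":"array","items":{"type":"object","properties":{"offset":{"type":"array","items":{"type":"number"}},"spin":{"type":"number"},"jaw":{"type":"number"}}}},"force":{"type":"number"}},"required":["rows"]}

```bash
ls; mkdir -p pics; cat > h.py <<'E'
import numpy as np, cv2
from cell import manip, eyes, finder
def cam(n):
    c=eyes.camera(n); f=240/np.tan(np.radians(c["vfov"])/2)
    c["K"]=np.array([[f,0,c["cx"]],[0,f,c["cy"]],[0,0,1.]]); c["R"]=cv2.Rodrigues(np.array(c["rvec"],float))[0]
    c["t"]=np.array(c["tvec"],float).reshape(3); c["Dd"]=np.array(c["D"],float); return c
def rays(c,uv):
    uv=np.array(uv,float).reshape(-1,1,2); return cv2.undistortPoints(uv,c["K"],c["Dd"]).reshape(-1,2)
def cloud(c,mask=None):
    if mask is None: mask=np.ones((480,640),bool)
    m=mask&(c["depth"]>0); v,u=np.nonzero(m)
    n=rays(c,np.c_[u,v]); d=c["depth"][v,u][:,None]
    return (np.c_[n,np.ones(len(n))]*d-c["t"])@c["R"], c["color"][v,u], np.c_[u,v]
def onplane(c,uv,z):
    n=rays(c,uv); w=np.c_[n,np.ones(len(n))]@c["R"]; o=-c["t"]@c["R"]
    return o+w*((z-o[2])/w[:,2])[:,None]
def proj(c,P): return cv2.projectPoints(np.array(P,float).reshape(-1,1,3),c["rvec"],np.array(c["tvec"],float),c["K"],c["Dd"])[0].reshape(-1,2)
def rot(r,p,y):
    from scipy.spatial.transform import Rotation as S
    return S.from_euler('xyz',[r,p,y]).as_matrix()
E
python3 - <<'E'
from h import *
print(manip.read_state())
ims=[]
for n in ("scene","side"):
    c=cam(n); cv2.imwrite(f"pics/{n}0.png",c["color"]); print(n,-c["t"]@c["R"],c["R"][2])
    for t in ["panel","panel_edge","easel","rack","slot_tag","board_green","board_blue","collar_mark","loupe","loupe_lens"]:
        print(t,[(np.round(d["uv"]).tolist(),round(d["p"],2)) for d in finder.find_in(n,t)][:4])
E
```

```text
pics
{'clock': 0.0, 'joints': array([-6.66187806e-02,  3.00467088e-01,  1.52156699e+00, -7.91531922e-06,
        1.32071473e+00, -6.66112521e-02]), 'qd': array([-1.16053153e-03, -1.30733192e-03, -1.19383575e-05, -1.56056570e-04,
        1.63738510e-03, -5.27471588e-04]), 'effort': array([-1.53750298e-03, -5.31805658e+01, -3.52735734e+01,  7.07558286e-02,
        2.43994006e-02, -4.79655944e-05]), 'eef_pos': array([ 5.49850884e+02, -4.64718328e-03,  3.02094434e+02]), 'eef_rot': array([-3.14043856e+00, -6.93055231e-05,  1.57079072e+00]), 'wrist_force': array([0.61278071, 0.02356843, 0.48725987]), 'moment': array([ 0.00071206,  0.01124016, -0.01059798]), 'finger_gap': 93.96636908166545}
scene [1171.85570727 -494.29687191 1251.50730736] [-0.4448246   0.35168394 -0.82368044]
panel [([413.0, 191.0], 0.82), ([407.0, 214.0], 0.34)]
panel_edge [([415.0, 192.0], 0.65), ([248.0, 334.0], 0.25)]
easel [([408.0, 212.0], 0.67)]
rack [([248.0, 334.0], 0.68), ([461.0, 261.0], 0.25)]
slot_tag [([228.0, 315.0], 0.64)]
board_green [([255.0, 317.0], 0.73)]
board_blue [([268.0, 342.0], 0.6), ([157.0, 343.0], 0.2)]
collar_mark [([205.0, 319.0], 0.42)]
loupe [([314.0, 216.0], 0.76), ([242.0, 249.0], 0.7), ([373.0, 264.0], 0.63)]
loupe_lens [([369.0, 264.0], 0.95), ([312.0, 214.0], 0.67), ([245.0, 253.0], 0.66)]
side [-150.32660201 -872.81655263 1320.3192925 ] [ 0.4409255   0.52350703 -0.72905767]
panel [([264.0, 193.0], 0.74), ([401.0, 281.0], 0.4)]
panel_edge [([262.0, 193.0], 0.54)]
easel [([266.0, 214.0], 0.97), ([261.0, 194.0], 0.33)]
rack [([391.0, 307.0], 0.8)]
slot_tag [([374.0, 323.0], 0.52)]
board_green [([386.0, 292.0], 0.7)]
board_blue [([399.0, 281.0], 0.76)]
collar_mark [([401.0, 282.0], 0.59), ([413.0, 296.0], 0.5)]
loupe [([271.0, 277.0], 0.93), ([322.0, 240.0], 0.68), ([302.0, 322.0], 0.64), ([386.0, 226.0], 0.46)]
loupe_lens [([302.0, 321.0], 0.68), ([320.0, 237.0], 0.64), ([269.0, 277.0], 0.57)]
```

View pics/scene0.png

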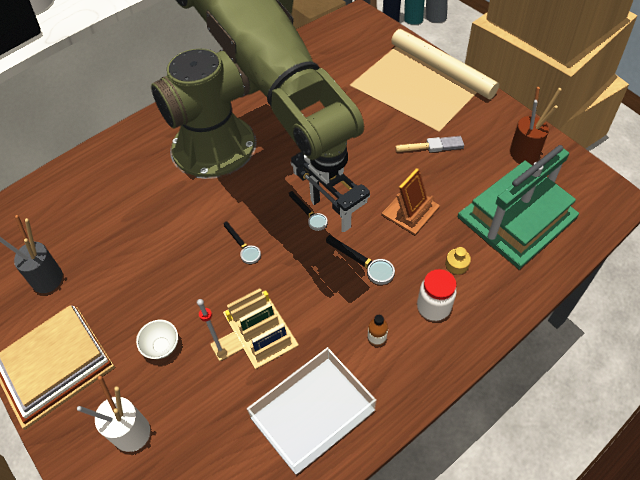

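View pics/side0.png

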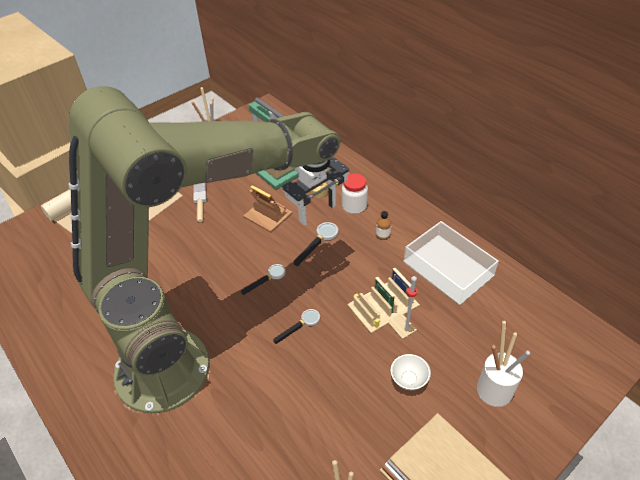

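Candidates for the loupe (scene picture): (365,262), (310,212), (243,245). The first looks largest. The free slot is the rack's robot-side one at about (235,302), with green in the middle and blue on the far side. The panel is on the easel at (413,191), and the collar at (205,315).

```bash
python3 - <<'E'
from h import *
tiles=[]
for n in ("scene","side"):
    c=cam(n)
    # loupe candidates via finder + depth: elevated points above the bench
    P,C,U=cloud(c)
    Z=P[:,2]
    np.savez(f"{n}.npz",P=P,C=C,U=U)
    L={"scene":[(373,264),(312,214),(245,253)],"side":[(322,234),(270,277),(304,320)]}[n]
    for u in L: print(n,"lens?",u,onplane(c,[u],10).round(0))
    for nm,u in {"scene":[("panel",(413,191)),("easel",(410,210)),("collar",(205,315)),("rack",(258,330)),("green",(255,317)),("blue",(268,342)),("post",(220,350))],
             "side":[("panel",(264,193)),("easel",(266,214)),("collar",(411,293)),("green",(385,292)),("blue",(401,281))]}[n]:
        d=np.abs(U-np.array(u)).max(1)<=2; print(n,nm,P[d].mean(0).round(0))
    im=c["color"]
    bx={"scene":[(370,160,80,80),(195,275,110,95),(320,230,80,60)],"side":[(235,175,70,60),(340,255,90,85),(285,215,65,60)]}[n]
    tiles.append(np.hstack([cv2.resize(im[y:y+h,x:x+w],(266,300),interpolation=cv2.INTER_CUBIC) for x,y,w,h in bx]))
cv2.imwrite("pics/crops1.png",np.vstack(tiles))
E
```

```text
scene lens? (373, 264) [[620.  74.  10.]]
scene lens? (312, 214) [[399.  57.  10.]]
scene lens? (245, 253) [[ 385. -150.   10.]]
scene panel [557. 266.  87.]
scene easel [578. 240.  49.]
scene collar [ 568. -351.  187.]
scene rack [ 590. -256.   28.]
scene green [ 581. -251.   73.]
scene blue [ 641. -262.   53.]
scene post [ 567. -351.   12.]
side lens? (322, 234) [[630.  78.  10.]]
side lens? (270, 277) [[400.  49.  10.]]
side lens? (304, 320) [[ 377. -137.   10.]]
side panel [561. 279.  93.]
side easel [545. 259.  23.]
side collar [ 558. -352.  184.]
side green [ 575. -252.   76.]
side blue [ 635. -256.   77.]
```

View pics/crops1.png

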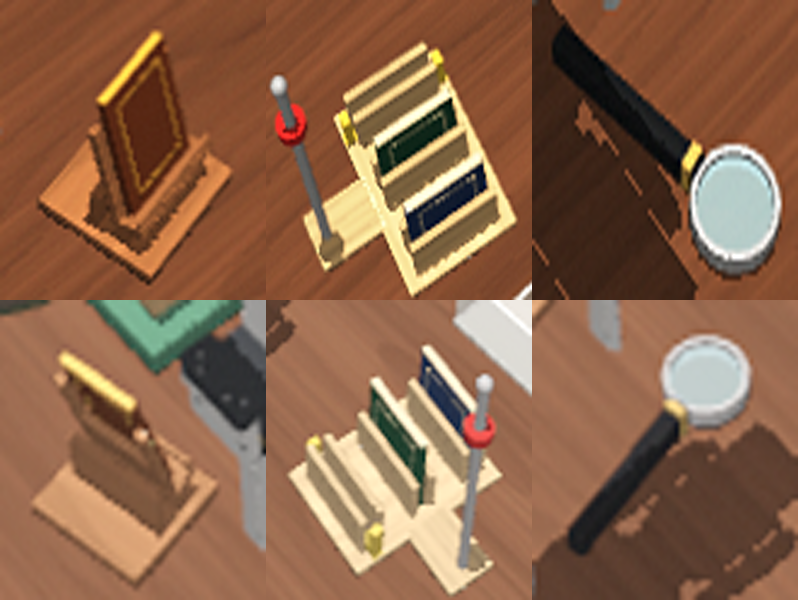

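Crops confirm it: the big loupe is at (365,262), with the longest handle and largest ring. The gilt edge is clear of the easel struts, and the free slot is the one nearest the robot. Next I'll fit the poses.

```bash
python3 - <<'E'
from h import *
def hsv(C): return cv2.cvtColor(C[None],cv2.COLOR_BGR2HSV)[0].astype(int)
def rect(p): 
    (c,s,a)=cv2.minAreaRect(p[:,:2].astype(np.float32)); return np.round(c,1),np.round(s,1),round(a,1)
for n in ("scene","side"):
    d=np.load(n+".npz"); P,C,U=d["P"],d["C"],d["U"]; H=hsv(C)
    near=lambda x,y,r:(np.hypot(P[:,0]-x,P[:,1]-y)<r)
    g=near(565,270,70)&(H[:,0]>18)&(H[:,0]<32)&(H[:,1]>150)&(H[:,2]>140)&(P[:,2]>95)
    print(n,"gilt",g.sum(),P[g].mean(0).round(1),rect(P[g]))
    # easel/panel high points
    if n=="scene":
        b=near(575,270,60)&(P[:,2]>50)&(P[:,2]<105); q=P[b]; 
        best=None
        rng=np.random.default_rng(0)
        for _ in range(500):
            a=q[rng.choice(len(q),3,False)]; nn=np.cross(a[1]-a[0],a[2]-a[0]); nn/=np.linalg.norm(nn)+1e-9
            i=np.abs((q-a[0])@nn)<1.5
            if best is None or i.sum()>best.sum(): best=i
        m=q[best].mean(0); nn=np.linalg.svd(q[best]-m)[2][2]; nn*=np.sign(nn[0]); print("panel front",best.sum(),len(q),m.round(1),nn.round(3),"yaw",np.arctan2(nn[1],nn[0]))
    for nm,xy in (("green",(578,-252)),("blue",(638,-258))):
        g=near(*xy,55)&(P[:,2]>78)&(P[:,2]<100); g&=np.abs(P[:,0]-xy[0])<25; print(nm,g.sum(),P[g].mean(0).round(1),rect(P[g]))
    r=near(565,-351,40)&((H[:,0]<8)|(H[:,0]>172))&(H[:,1]>170)&(P[:,2]>100); print("collar",r.sum(),P[r].mean(0).round(1),np.percentile(P[r],[5,95],axis=0).round(1).tolist())
    y=near(540,-260,90)&(H[:,0]>20)&(H[:,0]<33)&(H[:,1]>150)&(H[:,2]>120)&(P[:,2]<60)
    k,lab=cv2.kmeans(P[y].astype(np.float32),2,None,(3,50,.1),3,0)[0:2]
    print("tags",y.sum(),[P[y][lab[:,0]==i].mean(0).round(0).tolist() for i in (0,1)])
    t=near(590,-250,110)&(P[:,2]>43)&(P[:,2]<52); print("ribs",rect(P[t]))
    blk=near(570,100,110)&(H[:,2]<60)&(P[:,2]>14)&(P[:,2]<26); print("handle",blk.sum(),rect(P[blk]))
E
```

```text
scene gilt 56 [539. 263. 124.] (array([539.1, 264.6]), array([ 8.3, 76.9]), 11.0)
panel front 240 533 [560.4 268.1  77.5] [0.891 0.218 0.399] yaw 0.23997902988637804
green 180 [ 579.6 -247.2   86.3] (array([ 579.2, -246.3]), array([78.3, 12.5]), 82.7)
blue 190 [ 638.2 -256.6   86.6] (array([ 637.5, -255.7]), array([78.4, 11.6]), 82.1)
collar 96 [ 566.6 -350.9  184.2] [[554.2, -361.3, 176.9], [574.6, -339.4, 187.7]]
tags 76 [[513.0, -287.0, 26.0], [530.0, -188.0, 29.0]]
ribs (array([ 573.7, -278.4]), array([153.8, 151.6]), 81.5)
handle 275 (array([551.2,  52.1]), array([133.4,  19.7]), 13.3)
side gilt 0 [nan nan nan] (array([0., 0.]), array([0., 0.]), 0.0)
green 121 [ 577.5 -245.5   87.3] (array([ 579.5, -244. ]), array([80.2, 13.3]), 79.7)
blue 106 [ 637.1 -251.6   87.5] (array([ 638.2, -250. ]), array([74.5, 12.9]), 80.9)
collar 37 [ 559.4 -352.3  182.4] [[550.8, -359.9, 176.9], [571.8, -340.1, 187.4]]
tags 13 [[512.0, -288.0, 20.0], [531.0, -188.0, 33.0]]
ribs (array([ 565.3, -273.5]), array([153.5, 134.3]), 80.7)
handle 131 (array([544.6,  49. ]), array([123.2,  17.1]), 14.4)<stdin>:9: RuntimeWarning: Mean of empty slice.
  ret = um.true_divide(
```

Call:
{"op": "drive_tool", "data": {"rows": [{"offset":[45,4,0],"spin":0,"jaw":94},{"offset":[45,4,0],"spin":0,"jaw":94},{"offset":[45,4,0],"spin":0,"jaw":94},{"offset":[45,4,0],"spin":0,"jaw":94},{"offset":[45,4,0],"spin":0,"jaw":94},{"offset":[47,5,0],"spin":0,"jaw":94},{"offset":[0,0,0],"spin":-6.3,"jaw":94},{"offset":[0,0,0],"spin":-6.3,"jaw":94},{"offset":[0,0,0],"spin":0,"jaw":94},{"offset":[0,0,0],"spin":0,"jaw":94}]}}

```text
clock: 2.2
eef_pos: [575.0, 271.9, 302.6]
eef_rot: [-3.142, 0.0, 1.787]
wrist_force: [-0.3, -0.5, -0.5]
finger_gap: 93.7
```

```bash
python3 - <<'E'
from h import *
s=manip.read_state(); print(s["eef_pos"],s["eef_rot"])
tiles=[]
for n in ("wrist","scene"):
    c=cam(n)
    for t in ["panel_edge","panel"]: print(n,t,[(np.round(d["uv"]).tolist(),round(d["p"],2)) for d in finder.find_in(n,t)][:3])
    P,C,U=cloud(c); H=cv2.cvtColor(C[None],cv2.COLOR_BGR2HSV)[0].astype(int)
    if n=="wrist": print("wristcam pos",-c["t"]@c["R"],c["R"][2]); np.savez("w1.npz",P=P,C=C,U=U); cv2.imwrite("pics/w1.png",c["color"])
    g=(np.hypot(P[:,0]-545,P[:,1]-265)<70)&(P[:,2]>117)&(P[:,2]<130)
    if g.sum()>5: print(n,"top",g.sum(),P[g].mean(0).round(1),cv2.minAreaRect(P[g][:,:2].astype(np.float32)))
    Hy=g&(H[:,0]>18)&(H[:,0]<32)&(H[:,1]>130)
    if Hy.sum()>5: print(n,"gilt",Hy.sum(),P[Hy].mean(0).round(1),cv2.minAreaRect(P[Hy][:,:2].astype(np.float32)))
E
```

```text
[575.0148868  271.85316946 302.64214373] [-3.14153897e+00  3.84688423e-05  1.78726284e+00]
wrist panel_edge [([290.0, 231.0], 0.71)]
wrist panel [([289.0, 231.0], 0.95)]
wristcam pos [557.74755721 351.21375014 383.77941826] [ 0.06018704 -0.27419111 -0.95978995]
wrist top 1302 [539.  267.6 121.6] ((539.0690307617188, 265.57550048828125), (10.566280364990234, 80.06729125976562), 11.783431053161621)
wrist gilt 730 [537.7 267.8 122.5] ((538.080078125, 265.3716125488281), (6.680238246917725, 78.07328796386719), 11.663354873657227)
scene panel_edge [([414.0, 192.0], 0.88)]
scene panel [([415.0, 191.0], 0.73), ([461.0, 264.0], 0.36)]
scene top 112 [541.2 262.2 121.9] ((541.6390380859375, 264.0155029296875), (15.183700561523438, 78.79630279541016), 11.111600875854492)
scene gilt 36 [538.4 264.9 122.6] ((538.1229248046875, 264.78326416015625), (6.862285614013672, 75.9332046508789), 11.798584938049316)
```

View pics/w1.png

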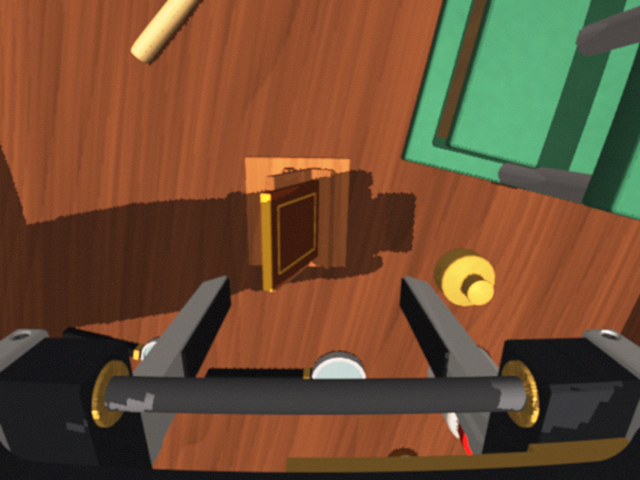

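```bash
python3 - <<'E'
from h import *
for f in ("w1","scene","side"):
    P=np.load(f+".npz")["P"]; q=P-[575.2,273,0]; a=.205
    s=q[:,0]*np.cos(a)+q[:,1]*np.sin(a); l=-q[:,0]*np.sin(a)+q[:,1]*np.cos(a)
    for nm,m in (("body",(abs(s)<105)&(abs(l)<50)),("easelcore",(abs(s+10)<60)&(abs(l)<12)),("R",(s>20)&(s<105)&(abs(l)<50)),("left",(abs(s)<105)&(l>50)&(l<150))):
        z=P[m,2]; z=z[z<230]; print(f,nm,len(z),np.percentile(z,[50,99,100]).round(0) if len(z) else "")
E
```

```text
w1 body 19819 [ 10. 227. 230.]
w1 easelcore 4074 [103. 229. 230.]
w1 R 7528 [ -0. 228. 230.]
w1 left 20747 [ -1.  19. 101.]
scene body 2688 [  9. 125. 128.]
scene easelcore 404 [ 44. 127. 128.]
scene R 1009 [ 0. 14. 16.]
scene left 1517 [-0. 21. 46.]
side body 1438 [ 13. 127. 132.]
side easelcore 194 [ 38. 130. 132.]
side R 252 [ 2. 13. 14.]
side left 1032 [ 2. 26. 42.]
```

Call:
{"op": "drive_tool", "data": {"rows": [{"offset":[1,0,25],"spin":0.6,"jaw":94},{"offset":[0,0,20],"spin":0,"jaw":94},{"offset":[0,0,0],"spin":0,"jaw":94}]}}

```text
clock: 2.8
eef_pos: [574.1, 272.6, 255.0]
eef_rot: [-3.137, 0.001, 1.78]
wrist_force: [-0.3, -0.2, -0.1]
finger_gap: 93.7
```

Call:
{"op": "drive_tool", "data": {"rows": [{"offset":[0,0,25],"spin":0,"jaw":94},{"offset":[0,0,25],"spin":0,"jaw":94},{"offset":[0,0,17],"spin":0,"jaw":94},{"offset":[0,0,0],"spin":0,"jaw":94},{"offset":[0,0,0],"spin":0,"jaw":80},{"offset":[0,0,0],"spin":0,"jaw":60},{"offset":[0,0,0],"spin":0,"jaw":40},{"offset":[0,0,0],"spin":0,"jaw":25},{"offset":[0,0,0],"spin":0,"jaw":25}], "force": 15}}

```text
clock: 3.7
eef_pos: [574.8, 273.0, 191.0]
eef_rot: [3.141, -0.0, 1.78]
wrist_force: [-1.2, 0.2, -0.7]
finger_gap: 57.2
```

```bash
python3 - <<'E'
from h import *
c=cam("wrist"); d=cam("scene")
im=np.hstack([cv2.resize(c["color"],(400,300)),cv2.resize(d["color"][150:240,360:480],(400,300),interpolation=cv2.INTER_CUBIC)])
cv2.imwrite("pics/g1.png",im)
E
```

```text
(no output)
```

View pics/g1.png

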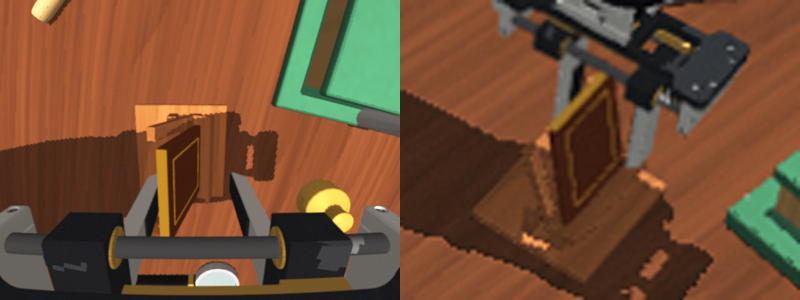

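The fingers straddle the board, with one behind it and one in front, and they are still closing. I'll continue.

Call:
{"op": "drive_tool", "data": {"rows": [{"offset":[0,0,2],"spin":0,"jaw":40},{"offset":[0,0,0],"spin":0,"jaw":30},{"offset":[0,0,0],"spin":0,"jaw":20},{"offset":[0,0,0],"spin":0,"jaw":10},{"offset":[0,0,0],"spin":0,"jaw":4},{"offset":[0,0,0],"spin":0,"jaw":4},{"offset":[0,0,0],"spin":0,"jaw":4}], "force": 20}}

```text
clock: 4.5
eef_pos: [574.8, 273.0, 188.7]
eef_rot: [3.142, 0.0, 1.78]
wrist_force: [-0.4, -0.5, 0.7]
finger_gap: 7.8
```

Call:
{"op": "drive_tool", "data": {"rows": [{"offset":[0,0,0],"spin":0,"jaw":0},{"offset":[0,0,0],"spin":0,"jaw":0}], "force": 40}}

```text
clock: 4.7
eef_pos: [574.8, 273.0, 188.7]
eef_rot: [3.142, -0.0, 1.78]
wrist_force: [0.1, 0.2, 1.5]
finger_gap: 7.9
```

```bash
python3 - <<'E'
from h import *
c=cam("wrist"); d=cam("scene")
im=np.hstack([cv2.resize(c["color"],(400,300)),cv2.resize(d["color"][150:240,360:480],(400,300),interpolation=cv2.INTER_CUBIC)])
cv2.imwrite("pics/g2.png",im)
E
```

```text
(no output)
```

View pics/g2.png

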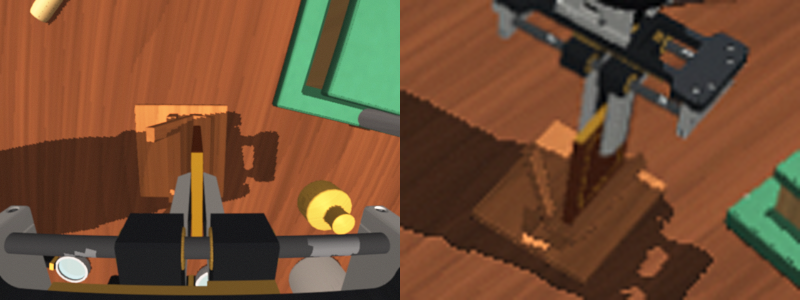

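Upright grip: gap 7.9 mm, with the gilt edge vertical between the pads. I'll lift, carry the board to above the free slot and turn it to the rack's yaw.

Call:
{"op": "drive_tool", "data": {"rows": [{"offset":[0,0,-5],"spin":0,"jaw":0},{"offset":[0,0,-15],"spin":0,"jaw":0},{"offset":[0,0,-25],"spin":0,"jaw":0},{"offset":[0,0,-25],"spin":0,"jaw":0},{"offset":[0,0,-25],"spin":0,"jaw":0},{"offset":[0,0,-20],"spin":0,"jaw":0}]}}

```text
clock: 5.4
eef_pos: [574.8, 273.0, 306.7]
eef_rot: [3.139, -0.0, 1.78]
wrist_force: [0.3, -0.6, -1.6]
finger_gap: 7.5
```

Call:
{"op": "drive_tool", "data": {"rows": [{"offset":[-20,-7,0],"spin":0,"jaw":0},{"offset":[-35,-11,0],"spin":0,"jaw":0},{"offset":[-35,-11,0],"spin":0,"jaw":0},{"offset":[-35,-11,0],"spin":0,"jaw":0},{"offset":[-35,-11,0],"spin":0,"jaw":0},{"offset":[-35,-11,0],"spin":0,"jaw":0},{"offset":[-35,-11,0],"spin":0,"jaw":0},{"offset":[-35,-11,0],"spin":0,"jaw":0},{"offset":[-35,-11,0],"spin":0,"jaw":0},{"offset":[-35,-11,0],"spin":0,"jaw":0},{"offset":[-35,-11,0],"spin":0,"jaw":0},{"offset":[-35,-12,0],"spin":0,"jaw":0},{"offset":[-35,-12,0],"spin":0,"jaw":0},{"offset":[-30,-12,0],"spin":0,"jaw":0},{"offset":[-17,-6,0],"spin":0,"jaw":0},{"offset":[0,0,0],"spin":6.8,"jaw":0},{"offset":[0,0,0],"spin":6.8,"jaw":0},{"offset":[0,0,0],"spin":6.8,"jaw":0},{"offset":[0,0,0],"spin":0,"jaw":0},{"offset":[0,0,0],"spin":0,"jaw":0}]}}

```text
clock: 7.4
eef_pos: [520.6, -236.1, 304.1]
eef_rot: [3.141, 0.0, 1.428]
wrist_force: [-0.2, -0.3, -1.2]
finger_gap: 7.6
```

```bash
python3 - <<'E'
from h import *
s=manip.read_state(); print(s["eef_pos"],s["eef_rot"],s["finger_gap"])
W=cam("wrist"); S=cam("scene"); D=cam("side")
for n,c in (("w2",W),("s2",S),("d2",D)):
    P,C,U=cloud(c); np.savez(n+".npz",P=P,C=C,U=U)
    q=P-[520.5,-237,0]; a=-.148
    x=q[:,0]*np.cos(a)+q[:,1]*np.sin(a); y=-q[:,0]*np.sin(a)+q[:,1]*np.cos(a)
    m=(abs(x)<20)&(abs(y)<60)&(P[:,2]>130)&(P[:,2]<200)
    if m.sum()>20: print(n,"board",m.sum(),"x",np.percentile(x[m],[2,50,98]).round(1),"y",np.percentile(y[m],[1,99]).round(1),"z",np.percentile(P[m,2],[1,99]).round(1))
    m=(abs(y)<50)&(x>-30)&(x<30)&(P[:,2]>44)&(P[:,2]<52)
    if m.sum()>20: print(n,"ribs x hist",np.histogram(x[m],np.arange(-30,31,3))[0],"y",np.percentile(y[m],[2,98]).round(1))
    m=(abs(y)<50)&(x>30)&(x<150)&(P[:,2]>83)&(P[:,2]<92)
    if m.sum()>20: print(n,"boards x hist",np.histogram(x[m],np.arange(45,136,3))[0],np.percentile(y[m],[2,98]))
crop=lambda c,x,y,w,h:cv2.resize(c["color"][y:y+h,x:x+w],(400,300),interpolation=cv2.INTER_CUBIC)
cv2.imwrite("pics/c2.png",np.vstack([np.hstack([cv2.resize(W["color"],(400,300)),crop(S,180,230,120,130)]),np.hstack([crop(D,310,220,150,112),crop(W,200,130,200,150)])]))
E
```

```text
[ 520.64646321 -236.0885682   304.14262656] [3.14117226e+00 9.93297231e-05 1.42810963e+00] 7.589345003894642
w2 board 219 x [-3.7 -0.2  3.7] y [39.5 41. ] z [148.7 199.6]
w2 ribs x hist [  0   0   0   0  45 278 272  54   0   0   0  30 132 237  33   0   0   0
   0   0] y [-40.8  43.9]
w2 boards x hist [  0   0   0 340 298 240   0   0   0   0   0   0   0   0   0   0   0   0
   0   0   0   0   2 410 291 250   0   0   0   0] [-37.20488001  39.37742502]
s2 board 371 x [1.1 4.1 7. ] y [-39.8  38.3] z [146.4 198.4]
s2 ribs x hist [ 0  0  0  0  6 23 35 42  7  0  1  8 40 39 27  4  0  0  0  0] y [-42.8  41.5]
s2 boards x hist [ 0  1  5 31 34 49 17  0  0  0  0  0  0  0  0  0  0  0  0  0  0  0  7 38
 47 46  7  0  0  0] [-37.77031664  36.77963072]
d2 board 255 x [-5.3 -2.6  3.2] y [-38.6  42.9] z [148.  198.6]
d2 ribs x hist [ 0  0  0  0  4 32 29 12  2  0  0 22 24 20 10  0  0  0  0  0] y [-41.7  44. ]
d2 boards x hist [ 0  0  4 26 13 17  5  0  0  0  0  0  0  0  0  0  0  0  0  0  0  0  8 27
  9 20  6  0  0  0] [-37.18242222  39.20301309]
```

View pics/c2.png

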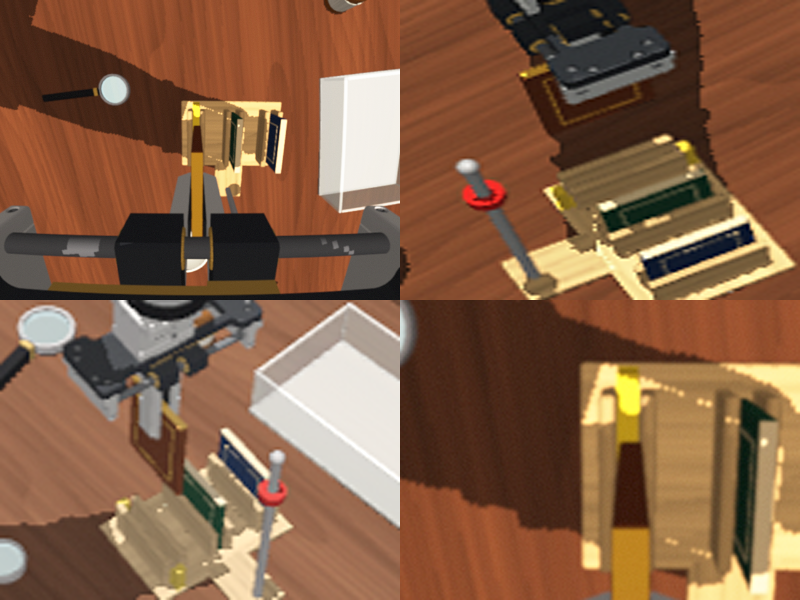

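The board hangs upright above the free slot. The yellow tag shows just beyond its far end in the wrist crop (625,385), and the board bottom is at z≈146. A quick check of yaw, tilt and the cross-slot offset is next.

```bash
python3 - <<'E'
from h import *
for n in ("w2","s2","d2"):
    d=np.load(n+".npz"); P=d["P"]; q=P-[520.6,-236.1,0]; a=1.4281-np.pi/2
    x=q[:,0]*np.cos(a)+q[:,1]*np.sin(a); y=-q[:,0]*np.sin(a)+q[:,1]*np.cos(a); z=P[:,2]
    for nm,m in (("Lrib",(x>-19)&(x<-4)&(z>44)&(z<52)),("Rrib",(x>3)&(x<17)&(z>44)&(z<52)),("green",(abs(x-58)<9)&(z>83)&(z<92)),("blue",(abs(x-118)<9)&(z>83)&(z<92))):
        m&=abs(y)<45
        p=np.polyfit(y[m],x[m],1); print(n,nm,m.sum(),"x at 0",p[1].round(2),"edges",np.percentile(x[m]-p[0]*y[m],[5,95]).round(1),"slope deg",np.degrees(p[0]).round(2))
    m=(abs(x)<12)&(abs(y)<45)&(z>143)&(z<205)
    if n!="w2":
        A=np.c_[np.ones(m.sum()),y[m],z[m]-170]; c=np.linalg.lstsq(A,x[m],rcond=None)[0]; r=abs(x[m]-A@c)<2; c=np.linalg.lstsq(A[r],x[m][r],rcond=None)[0]
        print(n,"board face x,slopes(deg) y,z",c[0].round(2),np.degrees(c[1:]).round(2),"zmin",z[m].min())
E
```

```text
w2 Lrib 645 x at 0 -11.88 edges [-15.1  -8.5] slope deg 1.33
w2 Rrib 432 x at 0 9.98 edges [ 6.8 13.2] slope deg -2.09
w2 green 878 x at 0 58.09 edges [54.6 62. ] slope deg 0.42
w2 blue 953 x at 0 117.85 edges [114.4 122. ] slope deg 0.54
s2 Lrib 111 x at 0 -10.03 edges [-15.1  -6.1] slope deg 0.32
s2 Rrib 117 x at 0 10.04 edges [ 5.6 14.7] slope deg 0.15
s2 green 137 x at 0 59.49 edges [54.2 63.9] slope deg 1.07
s2 blue 145 x at 0 118.72 edges [114.1 123. ] slope deg -0.06
s2 board face x,slopes(deg) y,z 4.09 [-0.55  0.16] zmin 145.23080900013423
d2 Lrib 78 x at 0 -11.53 edges [-15.   -7.3] slope deg 0.52
d2 Rrib 76 x at 0 8.24 edges [ 4.  12.8] slope deg 0.3
d2 green 65 x at 0 58.49 edges [54.3 63.7] slope deg 1.79
d2 blue 70 x at 0 118.08 edges [113.2 123.4] slope deg -0.01
d2 board face x,slopes(deg) y,z -2.5 [-0.12 -0.3 ] zmin 147.15820046153974
```

Call:
{"op": "drive_tool", "data": {"rows": [{"offset":[0,-1,20],"spin":0.5,"jaw":0},{"offset":[0,0,30],"spin":0,"jaw":0},{"offset":[0,0,25],"spin":0,"jaw":0},{"offset":[0,0,12],"spin":0,"jaw":0},{"offset":[0,0,0],"spin":0,"jaw":0},{"offset":[0,0,0],"spin":0,"jaw":0}]}}

```text
clock: 8.15
eef_pos: [519.9, -236.4, 217.7]
eef_rot: [3.14, 0.0, 1.416]
wrist_force: [-0.2, 0.1, 0.2]
finger_gap: 7.8
```

```bash
python3 - <<'E'
from h import *
S=cam("scene"); D=cam("side"); print(manip.read_state()["eef_pos"])
crop=lambda c,x,y,w,h:cv2.resize(c["color"][y:y+h,x:x+w],(400,400),interpolation=cv2.INTER_CUBIC)
cv2.imwrite("pics/c3.png",np.hstack([crop(S,205,255,80,80),crop(D,335,245,80,80)]))
E
```

```text
[ 519.92029798 -236.49238422  218.07745063]
```

View pics/c3.png

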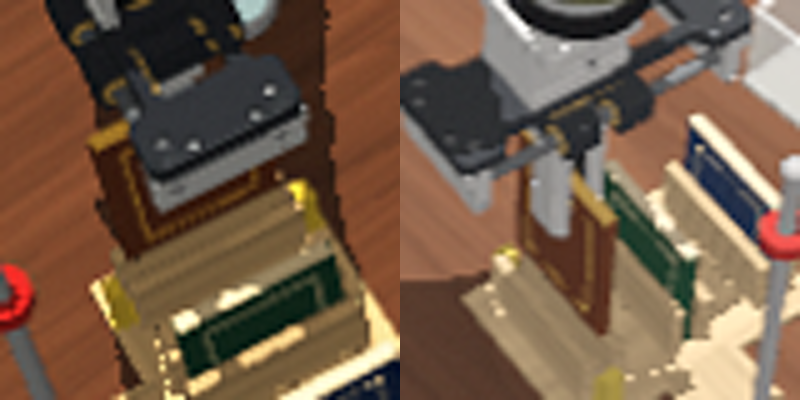

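The board's lower edge sits just above the slot, between the ribs in both views. I'll lower it gently and watch the force.

Call:
{"op": "drive_tool", "data": {"rows": [{"offset":[0,0,6],"spin":0,"jaw":0},{"offset":[0,0,5],"spin":0,"jaw":0},{"offset":[0,0,4],"spin":0,"jaw":0},{"offset":[0,0,3],"spin":0,"jaw":0},{"offset":[0,0,0],"spin":0,"jaw":0}]}}

```text
clock: 8.75
eef_pos: [519.4, -236.2, 198.1]
eef_rot: [-3.141, -0.0, 1.416]
wrist_force: [0.4, 0.7, 0.1]
finger_gap: 7.9
```

Call:
{"op": "drive_tool", "data": {"rows": [{"offset":[0,0,8],"spin":0,"jaw":0},{"offset":[0,0,8],"spin":0,"jaw":0},{"offset":[0,0,8],"spin":0,"jaw":0},{"offset":[0,0,3],"spin":0,"jaw":0},{"offset":[0,0,2],"spin":0,"jaw":0},{"offset":[0,0,0],"spin":0,"jaw":0}]}}

```text
clock: 9.35
eef_pos: [519.5, -236.3, 169.5]
eef_rot: [-3.141, -0.0, 1.415]
wrist_force: [0.3, -0.1, -0.8]
finger_gap: 7.6
```

Call:
{"op": "drive_tool", "data": {"rows": [{"offset":[0,0,1.5],"spin":0,"jaw":0},{"offset":[0,0,1.5],"spin":0,"jaw":0},{"offset":[0,0,1],"spin":0,"jaw":0},{"offset":[0,0,0],"spin":0,"jaw":0},{"offset":[0,0,0],"spin":0,"jaw":0}]}}

```text
clock: 9.85
eef_pos: [519.5, -236.3, 165.7]
eef_rot: [3.141, 0.0, 1.415]
wrist_force: [-0.2, 0.6, -1.2]
finger_gap: 7.7
```

Call:
{"op": "drive_tool", "data": {"rows": [{"offset":[0,0,1],"spin":0,"jaw":0},{"offset":[0,0,1],"spin":0,"jaw":0},{"offset":[0,0,0],"spin":0,"jaw":0},{"offset":[0,0,0],"spin":0,"jaw":0}]}}

```text
clock: 10.25
eef_pos: [519.7, -236.4, 165.3]
eef_rot: [3.141, 0.0, 1.416]
wrist_force: [-5.4, 3.1, 16.4]
finger_gap: 7.8
```

Floor contact at 165.3 (16 N), which matches the expected 166. I'll ease off, open to 36 mm so the fingers stay clear of the green board, and withdraw.

Call:
{"op": "drive_tool", "data": {"rows": [{"offset":[0,0,-1.5],"spin":0,"jaw":0},{"offset":[0,0,0],"spin":0,"jaw":12},{"offset":[0,0,0],"spin":0,"jaw":24},{"offset":[0,0,0],"spin":0,"jaw":36},{"offset":[0,0,0],"spin":0,"jaw":36},{"offset":[0,0,0],"spin":0,"jaw":36},{"offset":[0,0,-15],"spin":0,"jaw":36},{"offset":[0,0,-30],"spin":0,"jaw":36},{"offset":[0,0,-35],"spin":0,"jaw":36},{"offset":[0,0,-35],"spin":0,"jaw":36},{"offset":[0,0,0],"spin":0,"jaw":94}]}}

```text
clock: 11.35
eef_pos: [520.4, -236.7, 286.2]
eef_rot: [3.133, 0.003, 1.416]
wrist_force: [-0.9, 0.2, -0.3]
finger_gap: 41.1
```

```bash
cat > look.py <<'E'
from h import *
s=manip.read_state(); print(s["clock"],s["eef_pos"],s["eef_rot"],s["finger_gap"])
a=-.155
for n in ("scene","side","wrist"):
    c=cam(n); P,C,U=cloud(c); q=P-[520.,-236.3,0]; z=P[:,2]
    x=q[:,0]*np.cos(a)+q[:,1]*np.sin(a); y=-q[:,0]*np.sin(a)+q[:,1]*np.cos(a)
    m=(abs(x)<15)&(abs(y)<55)&(z>98)&(z<125)
    if m.sum()>10: print(n,"top band",m.sum(),P[m].mean(0).round(1),"x",np.percentile(x[m],[5,50,95]).round(1),"y",np.percentile(y[m],[2,98]).round(1),"zmax",np.percentile(z[m],[50,98]).round(1))
    H=cv2.cvtColor(C[None],cv2.COLOR_BGR2HSV)[0].astype(int)
    g=m&(H[:,0]>18)&(H[:,0]<32)&(H[:,1]>130)&(z>104)
    if g.sum()>10: print(n,"gilt",g.sum(),P[g].mean(0).round(1),np.array(cv2.minAreaRect(P[g][:,:2].astype(np.float32))[0]).round(1),np.median(z[g]).round(1))
    r=(np.hypot(P[:,0]-565,P[:,1]+351)<40)&((H[:,0]<8)|(H[:,0]>172))&(H[:,1]>170)&(z>100)
    if r.sum()>10:
        print(n,"collar",r.sum(),np.percentile(P[r],[2,98],axis=0).round(1).tolist())
    print(n,"lens",[(np.round(d["uv"]).tolist(),round(d["p"],2)) for d in finder.find_in(n,"loupe_lens")][:4])
E
python3 look.py
```

```text
11.35 [ 520.38915462 -236.72138311  286.22731808] [3.13346628e+00 2.82959332e-03 1.41552963e+00] 41.131629878537744
scene top band 192 [ 521.3 -238.7  106. ] x [-4.2  2.5  6.1] y [-39.9  36. ] zmax [106.3 111.9]
scene gilt 81 [ 519.6 -234.7  108. ] [ 519.3 -236.9] 107.8
scene collar 96 [[552.8, -362.1, 174.2], [575.7, -338.7, 191.7]]
scene lens [([314.0, 215.0], 0.79), ([371.0, 262.0], 0.67)]
side top band 121 [ 519.  -237.5  107.5] x [-4.7 -1.8  4.6] y [-38.4  37.8] zmax [108.4 114.7]
side gilt 56 [ 520.8 -236.1  110.1] [ 520.5 -236.3] 109.5
side collar 41 [[550.8, -360.7, 175.1], [573.4, -337.3, 188.4]]
side lens [([271.0, 276.0], 0.84), ([203.0, 217.0], 0.69), ([302.0, 319.0], 0.62), ([321.0, 238.0], 0.58)]
wrist top band 1029 [ 520.2 -234.1  107.7] x [-3.5 -0.5  3.2] y [-37.9  39. ] zmax [107.8 109.1]
wrist gilt 954 [ 520.2 -233.6  107.8] [ 519.7 -235.7] 107.8
wrist collar 550 [[550.4, -359.0, 174.3], [560.8, -336.3, 184.8]]
wrist lens [([163.0, 151.0], 0.78)]
```

The panel stands fully down: gilt z≈108, centre about (520,-236), ends at ±38. Next I'll move above the loupe.

Call:
{"op": "drive_tool", "data": {"rows": [{"offset":[15,0,-12],"spin":0,"jaw":94},{"offset":[35,-2,-12],"spin":0,"jaw":94},{"offset":[35,-2,0],"spin":0,"jaw":94},{"offset":[35,-2,0],"spin":0,"jaw":94},{"offset":[35,-2,0],"spin":0,"jaw":94},{"offset":[35,-2,0],"spin":0,"jaw":94},{"offset":[35,-2,0],"spin":0,"jaw":94},{"offset":[35,-2,0],"spin":0,"jaw":94},{"offset":[31,-2,0],"spin":0,"jaw":94},{"offset":[0,0,0],"spin":8.2,"jaw":94},{"offset":[0,0,0],"spin":8.2,"jaw":94},{"offset":[0,0,0],"spin":8.2,"jaw":94},{"offset":[0,0,0],"spin":8.2,"jaw":94},{"offset":[0,0,0],"spin":8.2,"jaw":94},{"offset":[0,0,0],"spin":8.2,"jaw":94},{"offset":[0,0,0],"spin":8.2,"jaw":94},{"offset":[0,0,0],"spin":8.2,"jaw":94},{"offset":[0,0,0],"spin":0,"jaw":94},{"offset":[0,0,0],"spin":0,"jaw":94}]}}

```text
clock: 13.55
eef_pos: [548.6, 54.3, 304.4]
eef_rot: [-3.142, 0.0, 0.275]
wrist_force: [0.2, -0.3, -0.4]
finger_gap: 94.1
```

```bash
cat > coll.py <<'E'
from h import *
def collar(n,xy):
    c=cam(n); H=cv2.cvtColor(c["color"],cv2.COLOR_BGR2HSV).astype(int)
    u0=proj(c,[[*xy,182]])[0]; vv,uu=np.mgrid[:480,:640]
    m=((H[...,0]<8)|(H[...,0]>172))&(H[...,1]>150)&(H[...,2]>60)&(np.hypot(uu-u0[0],vv-u0[1])<30)
    k,l,st,ce=cv2.connectedComponentsWithStats(m.astype(np.uint8)); 
    m=cv2.morphologyEx(m.astype(np.uint8),cv2.MORPH_CLOSE,np.ones((9,9)))>0
    t=np.linspace(0,2*np.pi,40); best=None
    for z in np.arange(160,197,.5):
      for dx in np.arange(-4,4.1,1):
        for dy in np.arange(-4,4.1,1):
          C=[[xy[0]+dx+13*np.cos(a),xy[1]+dy+13*np.sin(a),z+h] for a in t for h in(-5,5)]
          h=cv2.convexHull(proj(c,C).astype(np.float32)).reshape(-1,2)
          b=np.r_[h.min(0),h.max(0)]; v,u=np.nonzero(m); o=np.r_[u.min()-.5,v.min()-.5,u.max()+.5,v.max()+.5]
          e=((b-o)**2).sum()+.003*(dx*dx+dy*dy)
          if best is None or e<best[0]: best=(e.round(2),z,dx,dy)
    return best
for n in ("scene","side"): print(n,collar(n,(564,-350.5)))
E
python3 coll.py
python3 - <<'E'
from h import *
s=manip.read_state(); print(s["clock"],s["eef_pos"],s["eef_rot"],s["joints"])
c=cam("wrist"); cv2.imwrite("pics/w4.png",c["color"]); P,C,U=cloud(c); H=cv2.cvtColor(C[None],cv2.COLOR_BGR2HSV)[0].astype(int)
for t in ("loupe","loupe_lens"): print([(np.round(d["uv"]).tolist(),round(d["p"],2),onplane(c,[d["uv"]],10).round(1).tolist()) for d in finder.find_in("wrist",t)][:3])
m=(P[:,2]>5)&(P[:,2]<30)&(np.hypot(P[:,0]-575,P[:,1]-60)<115)
r=cv2.minAreaRect(P[m][:,:2].astype(np.float32)); print("all",m.sum(),r)
k=m&(P[:,2]>15)&(H[:,2]<70); print("handle",k.sum(),cv2.minAreaRect(P[k][:,:2].astype(np.float32)),np.percentile(P[k,2],[50,95]))
E
```

```text
scene (np.float64(1.28), np.float64(192.0), np.float64(4.0), np.float64(-1.0))
side (np.float64(0.28), np.float64(184.5), np.float64(-1.0), np.float64(0.0))
13.65 [548.63805603  54.00512176 304.32003572] [-3.14154746e+00 -3.39261006e-05  2.74131474e-01] [3.16637404e-02 3.01469360e-01 1.51501419e+00 5.36253920e-05
 1.32508702e+00 1.32831555e+00]
[([319.0, 132.0], 0.91, [[634.0, 72.7, 10.0]]), ([280.0, 317.0], 0.66, [[419.4, 60.2, 10.0]]), ([411.0, 412.0], 0.57, [[330.4, -140.1, 10.0]])]
[([411.0, 378.0], 0.79, [[379.9, -120.4, 10.0]]), ([318.0, 133.0], 0.7, [[633.0, 73.1, 10.0]]), ([281.0, 318.0], 0.68, [[418.7, 57.9, 10.0]])]
all 5538 ((585.8021240234375, 52.78363037109375), (199.35812377929688, 66.40531921386719), 19.678600311279297)
handle 1682 ((550.762451171875, 53.7369384765625), (133.30519104003906, 15.975626945495605), 12.700540542602539) [18.93729916 20.31436658]
```

View pics/w4.png

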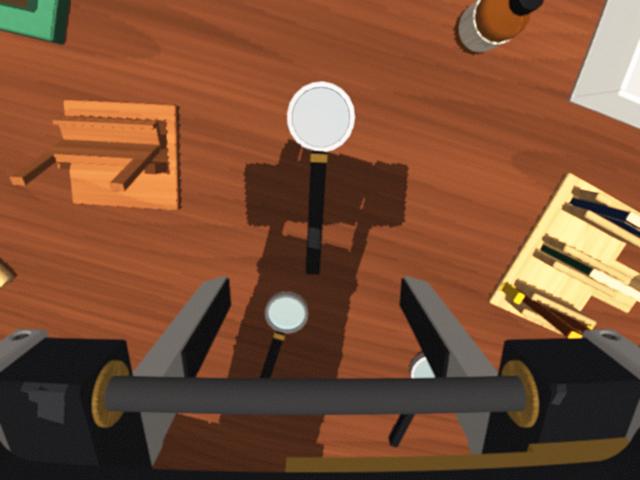

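The wrist view shows the big loupe: handle from (313,272) to the gold ferrule at (318,155), lens at (321,117). The fingers will straddle it. I'll go to its balance point and grip.

Call:
{"op": "drive_tool", "data": {"rows": [{"offset":[10,1,20],"spin":1.5,"jaw":70},{"offset":[9.5,1,40],"spin":1.5,"jaw":60},{"offset":[0,0,40],"spin":0,"jaw":60},{"offset":[0,0,40],"spin":0,"jaw":60},{"offset":[0,0,35],"spin":0,"jaw":60},{"offset":[0,0,15],"spin":0,"jaw":60},{"offset":[0,0,0],"spin":0,"jaw":60},{"offset":[0,0,0],"spin":0,"jaw":60}]}}

```text
clock: 14.6
eef_pos: [568.8, 56.7, 115.6]
eef_rot: [3.141, -0.002, 0.218]
wrist_force: [0.3, -0.0, 0.6]
finger_gap: 60.4
```

```bash
cat > coll2.py <<'E'
from h import *
from scipy.optimize import minimize
def prep(n):
    c=cam(n); H=cv2.cvtColor(c["color"],cv2.COLOR_BGR2HSV).astype(int)
    u0=proj(c,[[564,-350.5,182]])[0]; vv,uu=np.mgrid[:480,:640]
    m=((H[...,0]<8)|(H[...,0]>172))&(H[...,1]>150)&(H[...,2]>60)&(np.hypot(uu-u0[0],vv-u0[1])<25)
    h=cv2.convexHull(np.c_[np.nonzero(m)[::-1]].astype(np.int32)).reshape(-1,2)
    M=np.zeros((480,640),np.uint8); cv2.fillConvexPoly(M,h,1); v,u=np.nonzero(M)
    return c,np.array([u.mean(),v.mean(),]),M.sum()
t=np.linspace(0,2*np.pi,60)
def hullc(c,p):
    C=[[p[0]+13*np.cos(a),p[1]+13*np.sin(a),p[2]+h] for a in t for h in(-5,5)]
    h=cv2.convexHull(proj(c,C).astype(np.float32)); M=cv2.moments(h); return np.array([M["m10"],M["m01"]])/M["m00"],M["m00"]
D=[prep(n) for n in ("scene","side")]
f=lambda p:sum(((hullc(c,p)[0]-o)**2).sum() for c,o,_ in D)
r=minimize(f,[564,-350.5,182],method="Nelder-Mead"); print(r.x,r.fun,[(hullc(c,r.x)[1],a) for c,_,a in D])
for d in D:
    g=lambda z:((hullc(d[0],[564,-350.5,z])[0]-d[1])**2).sum(); print(min((g(z),z) for z in np.arange(165,200,.5)))
E
python3 coll2.py
```

```text
[ 563.68281276 -349.79854826  182.81503227] 0.040036038128744594 [(138.9621678320691, np.uint64(149)), (92.94535073637962, np.uint64(92))]
(np.float64(0.03725183900581395), np.float64(183.5))
(np.float64(0.19753200988039218), np.float64(183.5))
```

Collar fitted at z≈183. Now I'll lower the last bit and grip.

Call:
{"op": "drive_tool", "data": {"rows": [{"offset":[0,0,10],"spin":0,"jaw":60},{"offset":[0,0,5],"spin":0,"jaw":60},{"offset":[0,0,0],"spin":0,"jaw":40},{"offset":[0,0,0],"spin":0,"jaw":20},{"offset":[0,0,0],"spin":0,"jaw":10},{"offset":[0,0,0],"spin":0,"jaw":10},{"offset":[0,0,0],"spin":0,"jaw":10},{"offset":[0,0,0],"spin":0,"jaw":10}], "force": 15}}

```text
clock: 15.5
eef_pos: [568.1, 56.7, 99.2]
eef_rot: [-3.142, -0.0, 0.218]
wrist_force: [-0.6, 0.8, 0.7]
finger_gap: 15.9
```

Call:
{"op": "drive_tool", "data": {"rows": [{"offset":[0,0,0],"spin":0,"jaw":0},{"offset":[0,0,0],"spin":0,"jaw":0},{"offset":[0,0,-4],"spin":0,"jaw":0},{"offset":[0,0,-12],"spin":0,"jaw":0},{"offset":[0,0,-20],"spin":0,"jaw":0},{"offset":[0,0,-30],"spin":0,"jaw":0},{"offset":[0,0,-30],"spin":0,"jaw":0},{"offset":[0,0,-30],"spin":0,"jaw":0},{"offset":[0,0,-30],"spin":0,"jaw":0},{"offset":[0,0,-20],"spin":0,"jaw":0},{"offset":[0,0,0],"spin":0,"jaw":0}], "force": 50}}

```text
clock: 16.6
eef_pos: [568.6, 56.7, 278.7]
eef_rot: [3.141, -0.005, 0.218]
wrist_force: [-0.5, -0.4, -1.3]
finger_gap: 15.3
```

```bash
cat > lp.py <<'E'
from h import *
s=manip.read_state(); tcp=s["eef_pos"]; R=rot(*s["eef_rot"]); print(s["clock"],tcp.round(1),s["eef_rot"].round(3),s["finger_gap"])
for n in ("scene","side","wrist"):
    c=cam(n); P,C,U=cloud(c); L=(P-tcp)@R   # tool coords
    H=cv2.cvtColor(C[None],cv2.COLOR_BGR2HSV)[0].astype(int)
    m=(L[:,0]>30)&(L[:,0]<140)&(abs(L[:,1])<50)&(L[:,2]>50)&(L[:,2]<115)
    h=(L[:,0]>-95)&(L[:,0]<52)&(abs(L[:,1])<12)&(L[:,2]>75)&(L[:,2]<115)&(H[:,2]<70)&(abs(L[:,0])>12)
    if h.sum()>20: p=np.polyfit(L[h,0],L[h,2],1); q=np.polyfit(L[h,0],L[h,1],1); print(n,"handle",h.sum(),"x",np.percentile(L[h,0],[1,99]).round(1),"pitch deg",np.degrees(p[0]).round(2),"z0",p[1].round(1),"y0",q[1].round(1),"yaw",np.degrees(q[0]).round(2))
    g=m&(L[:,0]>48)
    if g.sum()>20:
        (cx,w,a)=cv2.minAreaRect(L[g][:,:2].astype(np.float32)); p=np.polyfit(L[g,0],L[g,2],1)
        print(n,"ring",g.sum(),"x",np.percentile(L[g,0],[1,99]).round(1),"y",np.percentile(L[g,1],[1,99]).round(1),"z",np.percentile(L[g,2],[5,50,95]).round(1),"pitch",np.degrees(p[0]).round(2))
    print(n,"lens",[(np.round(d["uv"]).tolist(),round(d["p"],2)) for d in finder.find_in(n,"loupe_lens")][:3])
    cv2.imwrite(f"pics/lp_{n}_{s['clock']:.1f}.png",c["color"])
E
python3 lp.py
```

```text
16.6 [568.6  56.7 278.7] [ 3.141 -0.005  0.218] 15.305882065456494
scene handle 117 x [12.3 49.4] pitch deg -0.8 z0 83.4 y0 6.1 yaw -2.72
scene ring 690 x [ 50.  115.5] y [-30.3  35.8] z [81.  87.  92.5] pitch 0.87
scene lens [([381.0, 225.0], 0.88), ([245.0, 249.0], 0.86), ([316.0, 213.0], 0.84)]
side handle 165 x [-87.   37.7] pitch deg 0.12 z0 86.2 y0 4.6 yaw 1.18
side ring 64 x [48.7 99.2] y [-27.2  34.2] z [82.9 89.7 99.1] pitch 0.14
side lens [([304.0, 323.0], 0.79), ([271.0, 274.0], 0.63), ([307.0, 209.0], 0.6)]
wrist handle 3883 x [-84.   47.9] pitch deg 0.53 z0 85.4 y0 0.4 yaw -0.12
wrist ring 17908 x [ 49.7 111.9] y [-30.7  31.8] z [88.2 93.3 94.7] pitch 0.19
wrist lens [([314.0, 154.0], 0.96), ([299.0, 346.0], 0.43)]
```

Gripped and level, with 15.3 mm across the handle and pitch about 0. I'll carry it to the panel with slow ends.

Call:
{"op": "drive_tool", "data": {"rows": [{"offset":[-6,8,0],"spin":0,"jaw":0},{"offset":[-14,19,0],"spin":0,"jaw":0},{"offset":[-21,31,0],"spin":0,"jaw":0},{"offset":[-21,31,0],"spin":0,"jaw":0},{"offset":[-21,31,0],"spin":0,"jaw":0},{"offset":[-21,31,0],"spin":0,"jaw":0},{"offset":[-21,31,0],"spin":0,"jaw":0},{"offset":[-21,31,0],"spin":0,"jaw":0},{"offset":[-21,31,0],"spin":0,"jaw":0},{"offset":[-14,19,0],"spin":0,"jaw":0},{"offset":[-8,9,0],"spin":0,"jaw":0},{"offset":[-3,3.5,3],"spin":0,"jaw":0},{"offset":[0,0,4],"spin":0,"jaw":0},{"offset":[0,0,0],"spin":0,"jaw":0},{"offset":[0,0,0],"spin":0,"jaw":0},{"offset":[0,0,0],"spin":0,"jaw":0}]}}

```text
clock: 18.5
eef_pos: [440.6, -253.3, 268.2]
eef_rot: [3.142, -0.0, 0.219]
wrist_force: [-0.1, 0.5, -1.3]
finger_gap: 15.9
```

```bash
python3 lp.py; python3 coll2.py; python3 - <<'E'
from h import *
s=manip.read_state(); tcp=s["eef_pos"]; R=rot(*s["eef_rot"])
print("lens pred",tcp+R@[81.5,0.4,89.2])
t=[]
for n in ("scene","side"):
    c=cam(n); P,C,U=cloud(c); H=cv2.cvtColor(C[None],cv2.COLOR_BGR2HSV)[0].astype(int)
    q=P-[520,-236.3,0]; m=(np.hypot(q[:,0],q[:,1])<42)&(P[:,2]>168)&(P[:,2]<200)
    if m.sum()>20: print(n,"ring world",m.sum(),np.percentile(P[m],[2,98],axis=0).round(1).tolist(),P[m].mean(0).round(1))
    u=proj(c,[tcp+R@[81.5,0.4,89.2]])[0].astype(int); x,y=max(u[0]-60,0),max(u[1]-60,0)
    t.append(cv2.resize(c["color"][y:y+130,x:x+130],(400,400),interpolation=cv2.INTER_CUBIC))
cv2.imwrite("pics/fin1.png",np.hstack(t))
E
```

```text
18.5 [ 440.6 -253.3  268.2] [ 3.142 -0.     0.219] 15.902883543790207
scene handle 159 x [-81.5  48.9] pitch deg -0.28 z0 82.1 y0 4.3 yaw -1.63
scene ring 740 x [ 49.7 114.9] y [-28.8  34.7] z [80.7 86.4 91.6] pitch 1.53
scene lens [([314.0, 215.0], 0.86), ([236.0, 265.0], 0.72), ([247.0, 249.0], 0.67)]
side handle 198 x [-85.1  35.3] pitch deg 1.02 z0 83.0 y0 4.2 yaw 1.1
side ring 44 x [ 49.7 115.2] y [-9.6  9.6] z [79.2 85.2 89.4] pitch 3.22
side lens [([268.0, 275.0], 0.95), ([342.0, 307.0], 0.76), ([299.0, 321.0], 0.69)]
wrist handle 3851 x [-81.6  49.1] pitch deg 0.14 z0 80.4 y0 0.9 yaw 0.02
wrist ring 18019 x [ 50.  113.1] y [-30.   32.4] z [82.6 87.7 89.1] pitch -0.02
wrist lens [([191.0, 249.0], 0.7), ([418.0, 89.0], 0.7), ([14.0, 195.0], 0.59)]
[ 563.62917213 -349.56333347  182.86559731] 0.005072311107176675 [(138.9512711497955, np.uint64(162)), (92.93339831428602, np.uint64(92))]
(np.float64(0.1361136109344831), np.float64(184.0))
(np.float64(0.19753200988039218), np.float64(183.5))
lens pred [ 519.94805282 -236.55425547  178.96971705]
scene ring world 771 [[483.7, -269.2, 174.4], [553.5, -208.4, 190.0]] [ 520.1 -239.   182.1]
side ring world 49 [[482.0, -254.4, 169.8], [531.4, -225.3, 191.4]] [ 508.3 -239.   183.8]
```

View pics/fin1.png

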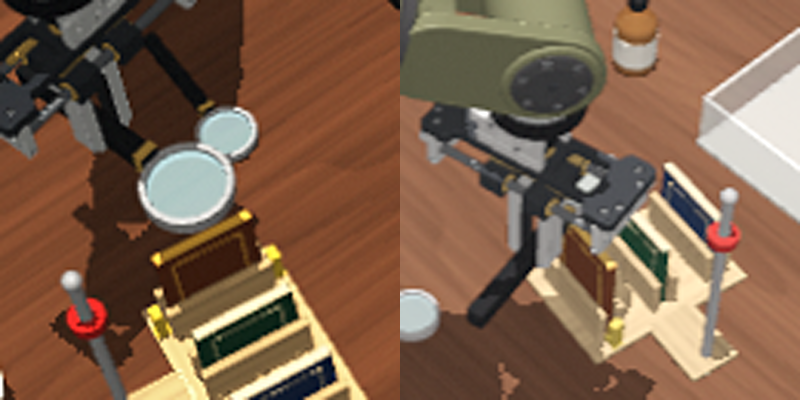

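The loupe is over the gilt edge and clear of everything. The settled height is about 4 mm low, so I'll raise it.

Call:
{"op": "drive_tool", "data": {"rows": [{"offset":[0,0,-2],"spin":0,"jaw":0},{"offset":[0,-0.5,-2],"spin":0,"jaw":0},{"offset":[0,0,0],"spin":0,"jaw":0},{"offset":[0,0,0],"spin":0,"jaw":0},{"offset":[0,0,0],"spin":0,"jaw":0},{"offset":[0,0,0],"spin":0,"jaw":0},{"offset":[0,0,0],"spin":0,"jaw":0},{"offset":[0,0,0],"spin":0,"jaw":0}]}}

```text
clock: 19.8
eef_pos: [440.2, -253.3, 272.1]
eef_rot: [-3.142, 0.0, 0.218]
wrist_force: [0.4, -0.2, -1.9]
finger_gap: 15.3
```

```bash
python3 lp.py; python3 look.py | grep -E "gilt|top"; python3 - <<'E'
from h import *
from scipy.optimize import minimize
# lens-centre check: bright ring ellipse in scene vs predicted
s=manip.read_state(); tcp=s["eef_pos"]; R=rot(*s["eef_rot"]); L0=tcp+R@[81.5,.4,89.4]; print("lens pred",L0,s["qd"].round(4))
c=cam("scene"); P,C,U=cloud(c); T=(P-tcp)@R
g=(np.hypot(T[:,0]-81.5,T[:,1])<45)&(T[:,2]>70)&(T[:,2]<105)
t=np.linspace(0,2*np.pi,60); pr=proj(c,[L0+R@[34*np.cos(a),34*np.sin(a),h] for a in t for h in(-7,7)])
e=U[g&(T[:,0]>52)]; print("pred box",pr.min(0).round(1),pr.max(0).round(1),"obs box",e.min(0),e.max(0))
E
```

```text
19.8 [ 440.2 -253.3  272.1] [-3.142  0.     0.218] 15.328263024517964
scene handle 156 x [-82.5  48.4] pitch deg -0.34 z0 82.1 y0 4.4 yaw -1.61
scene ring 735 x [ 50.2 114.5] y [-28.9  34.6] z [80.7 86.5 91.8] pitch 1.19
scene lens [([243.0, 249.0], 0.87), ([314.0, 215.0], 0.71), ([232.0, 266.0], 0.56)]
side handle 196 x [-84.7  38.7] pitch deg 0.76 z0 83.6 y0 3.9 yaw 1.25
side ring 38 x [ 48.7 110.3] y [-9.3  8.9] z [80.8 86.  89.8] pitch 5.69
side lens [([304.0, 322.0], 0.92), ([270.0, 275.0], 0.82), ([345.0, 305.0], 0.64)]
wrist handle 3867 x [-81.7  49.4] pitch deg 0.11 z0 80.4 y0 0.6 yaw -0.05
wrist ring 18044 x [ 50.1 113.4] y [-30.4  32. ] z [82.6 87.7 89. ] pitch -0.02
wrist lens [([315.0, 154.0], 0.98), ([18.0, 195.0], 0.79), ([191.0, 252.0], 0.56)]
scene top band 197 [ 521.3 -238.9  105.7] x [-4.1  2.5  6.4] y [-39.2  36.4] zmax [106.4 112.4]
scene gilt 86 [ 519.4 -236.5  107.9] [ 519.5 -236.7] 107.9
side top band 82 [ 517.3 -246.4  106.7] x [-4.6 -1.7  3.6] y [-38.1  20.6] zmax [106.9 114.5]
side gilt 25 [ 519.1 -244.6  110.8] [ 518.6 -247.9] 110.6
lens pred [ 519.81503239 -236.09382232  182.74670105] [-0.0008 -0.0016 -0.0014 -0.      0.      0.0006]
pred box [221.4 255.1] [253.7 285.4] obs box [222 256] [252 285]
```

All checks agree: the lens is at (519.8,-236.1,182.7), the gilt middle at about (519.6,-236.4), and the collar at z≈182.9. The arm is still. I'm handing in.

```bash
python3 -c "
from cell import manip
print(manip.sign_off())"
```

```text
the job is handed in; nothing more can be done
None
```

The brown board is standing in the yellow-tagged slot and released. The loupe is held by its handle over the gilt edge, level with the collar. I handed the job in at about 20 s of the 62 s allowed; sign-off gives no verdict.

- **Board:** I pinched it upright on the easel and lowered it until it touched the slot floor with about 16 N. The last look shows the gilt edge at z≈108 mm, which is fully down. It is centred at about (520, -236), roughly in the middle of the slot.
- **Loupe:** I gripped it at its balance point. The lens is at about (519.8, -236.1, 182.7) and the collar at z≈182.9, so it is centred and level to within the 2 mm calibration. The wrist camera shows about 0.1° of pitch, and the arm is still.
- **Disagreements:**
  - One early collar fit from the scene camera alone gave z=192. I dropped it because it had hit its search limit; the two-camera fit gave 182.8–182.9 twice.
  - The side camera's final gilt and ring readings were off because the gripper hid part of the view.
- **Left alone:** the collar fit was unchanged between the looks before and after placing the loupe. I kept clear of the green and blue boards and the other objects, but did not re-measure them at the end.

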